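Balance a loose bottle in its carrier and hold it over the code reader

TASK

Lift the green bottle carrier by its handle and tip it gently so that the bottle, lying in its free-running blue cradle, runs from the low end to the orange-marked bay at mid-length; settle it there for a second or two, and only then carry it across to the grey code reader, keeping the bottle balanced in the bay on the way. Finish while still holding the carrier: centred over the reader's glass and 3 to 8 cm above it, with the bottle quiet in the bay for at least four seconds. Never let the bottle run on to the far (high) end stop or move fast, do not touch it with the robot, and leave everything else alone.

Things in the scene. Friction and masses are not known exactly. Their poses are not given: they have to be found in the camera images.
- carrier: Bottle carrier, 0.45 kg: white track between green end stops and side rails, green arch with black grip bar. 342 mm long (x), 170 wide (y), 160 high. Origin: centre of the underside of its feet; z up, x along the track to its high end. The track slopes 0.06 rad, +x end higher; it is level when the carrier is turned +0.06 rad about its own y (+x end lowered).
- handle (a point): Centre of the carrier's black grip bar, 145 mm above the carrier's origin. The bar is 22 mm thick (along the carrier's x: grip it across this), 170 mm long (along y) and 30 mm tall. The bottle passes below it with 35 mm to spare.
- bay (a point): Where the bottle's centre lies when it is in the middle of the bay: fixed to the carrier at x = -2, y = 0, z = 67 mm; axes as the carrier's. The bay lies between two orange lines across the track and side rails; the bottle is in the bay while its centre is within 30 mm of this point along the carrier's x.
- high_stop (a point): Middle of the far (high, +x) end stop's inner face, 165 mm along the track from mid-length. The cradle touches it when the bottle's centre is 125 mm past the bay; the low stop is the same distance on the other side.
- cradle (a joint): Place (m) of the free-running, unlatched blue cradle (80 x 137 mm, 0.10 kg) on the track, bottle in it: 0 at the low (-x) stop, where it starts, 0.125 in the middle of the bay, 0.25 at the high stop. A track slope of a rad gives it about 9.8 a m/s2; friction is next to nothing (0.0002 rad) and drag slows it only with a time constant of about 9 s.
- bottle: Amber bottle with paper label and red cap, lying loose in the open cradle across the track, riding with it. Radius 25 mm, length 130 mm, nominal mass 0.18 kg (true 0.7 to 1.4 times). Origin on its axis at mid-length, 35 mm above the track; y along its axis, parallel to the carrier's y. It starts at rest at the low end, 125 mm from the bay.
- reader: Grey flatbed code reader, fixed, 200 x 200 mm, 55 mm high, with a dark green square glass on top. Origin: centre of its underside.
- glass (a point): Centre of the reader's glass (110 mm square), on its top face, 55 mm above the table, 20 mm from the reader's centre.
- tube_rack: Bystander: green tube rack, 75 x 200 mm, 60 mm high with its tubes. Origin: centre of the underside.
- reagent: Bystander: small red jar with white cap, 40 mm wide, 60 mm high. Origin: centre of the underside.
- dark_bottle: Bystander: small brown bottle with white cap, 40 mm wide, 65 mm high. Origin: centre of the underside.
Mind the look-alikes: they are no part of the job. What is shaped like the bottle but purple is not meant.

How it is judged:
By the outcome, as a careful person would: the job done as asked, in the order asked, and still so for the second after the job is handed in, while the arm keeps its last pose, push and grip.
It also fails if it takes over 64 s, if anything falls off the work surface, if the arm or the gripper's body presses on something with over 40 N, if the wrist force passes 120 N, or if a joint passes its speed limit or range.

ROBOT

A 7-joint arm with a two-finger parallel gripper is mounted at the origin on the work surface. World frame = base frame: x ahead of the robot, y to its left, z up, the work surface at z = 0. Lengths are in m, angles in rad, forces in N, time in s.
With the tool pointing down it reaches from about 0.375 to 0.925 m from the base axis. Payload 3.1 kg.
Tool frame: the origin (TCP) lies on the centre line of the jaws, within the pads' length; the fingertips stand 19 mm ahead of it and the grasp point (between the pads) is the TCP; z points along the fingers, y is the line along which they close (so a half turn about z gives the same grasp; the last joint's range is limited). The gripper opens to 85 mm and grips with 20 to 120 N. Pads are 22 mm wide; open, the fingers measure 114 mm over their backs; the gripper's body (76 mm by 85 mm) begins 54 mm behind the grasp point. The pads swing forward as they close: fully open they stand 13 mm farther back than shut.
Start: joints at [1.241, 0.383, 0.044, 1.598, -0.018, 1.161, -0.05], TCP at [0.149, -0.633, 0.22] pointing down, gripper open.
Joint ranges: [-2.61, 2.61], [-0.41, 2.15], [-1.48, 1.57], [0, 2.5], [-1.57, 4.71], [0.05, 1.97], [-2.85, 2.85]. Speed limits (rad/s): [2.79, 2.79, 3.14, 3.14, 3.14, 3.14, 3.14].

INTERFACE

Orientations are given as [roll, pitch, yaw] about the fixed x, y, z axes, in that order (R = Rz(yaw) Ry(pitch) Rx(roll)).
In Python, from rig import r gives the robot as it stands.
- The arm moves only by the shell command python3 -m jog 'ROWS' [FORCE]. ROWS is JSON, a list of rows, each a list of 3 entries, a list of its own where there are three numbers: the shift along the tool's x, y, z in mm, then the turn about the tool's z in rad, then the closure, from -1 (fully open) to 1 (shut). In form: [[[dx, dy, dz], roll, claw], ...]. A call has 1 to 5 rows; each row shifts and turns the commanded pose from where the row before left it, along the tool's axes as they then stand; what a row does not reach is not made up. A row lasts 1/10 s, in which the tool goes at most 50 mm and 8.59 degrees, less where a joint would pass 70% of its speed; a pose out of reach is approached as far as the arm can. A call with a gripper value outside its range is refused whole. The fingers move at their own pace and stop on an object; FORCE is the grip in N (left out, the last holds). Time passes only in rows, so rows that do not move let the fingers close. It gives the time, the measured TCP pose, the force, the opening and the grip force at its end, in the units of the state.
- r.get_state(): the state, without advancing time (a new reading comes with each control period).
- r.get_image(name): name is "side" or "top" or "wrist"; returns a dict with "image" (480x640x3 uint8, red, green, blue), "intrinsics" (3x3 intrinsics, pixels), "dist" ([k1, k2, p1, p2, k3] as OpenCV has them; the pictures are not rectified), "rvec" (rotation vector, rad) and "tvec" (3), from world to camera coordinates, as OpenCV has them. Camera axes: x right, y down, z forward; pixel columns grow to the right and rows downward; lengths in m; the calibration is good to about 2 mm. A picture is of the moment at which its call begins. There is no depth.
- r.close_job(): hands the job in; it is judged then, once.
The state is a dict: "time_s": time; "joint_pos": joint angles; "joint_vel": joint speeds; "effort": joint torques, N m; "tool_pos": TCP position; "tool_rot": TCP orientation; "ft_force": force on the tool from outside, world axes, zero at the start; "wrist_torque": the same for the moment, N m; "opening": finger opening in m; "gripper_force": force on a finger pad.
Only numpy, scipy, OpenCV 4.12 (cv2) and the standard library are available. Lean on these libraries where they do the work, as an engineer would, in place of code of your own. Each camera call takes 0.05 s, during which the arm holds its last target. There are 200 camera calls.

## Working session

There is one attempt and no reset: what is moved stays moved. The work goes in short steps, Python scripts to look and compute and a shell command to move; the robot and the scene stay as the last step left them, time stands still between calls to the robot, and variables do not carry over. Pictures are saved under pics/ and viewed, at most 10 in all, crops included, and the job is handed in when it is done.

```bash
ls; mkdir -p pics; python3 - <<'E'
from rig import r
import cv2,pickle
s=r.get_state(); print(s)
d={n:r.get_image(n) for n in("top","side","wrist")}
pickle.dump(d,open("im0.pkl","wb"))
for n in("top","side"): cv2.imwrite(f"pics/{n}0.png",d[n]["image"][...,::-1])
for n in d: print(n,d[n]["intrinsics"].tolist(),d[n]["dist"],d[n]["rvec"],d[n]["tvec"])
E
python3 -m jog --help | head -30
```

```text
pics
{'time_s': 0.0, 'joint_pos': array([ 1.24118084,  0.38383601,  0.04382023,  1.5995625 , -0.01789764,
        1.16120882, -0.04993683]), 'joint_vel': array([ 0.00012335, -0.00055774, -0.00151943, -0.00058447,  0.00094525,
       -0.00109305,  0.00034146]), 'effort': array([-3.55595762e-05, -4.33464289e+01,  1.02476981e+00, -2.49514997e+01,
        1.05929156e-02,  1.13813742e-02, -1.55845214e-06]), 'tool_pos': array([ 0.14911214, -0.63166933,  0.21829166]), 'tool_rot': array([-3.13897381e+00,  1.37828809e-04,  2.31872459e-01]), 'ft_force': array([-0.61235738, -0.22741491, -0.44233609]), 'wrist_torque': array([ 0.04231443, -0.00465362,  0.00309081]), 'gripper_force': 0.0, 'opening': 0.08530602767446491}
top [[619.9727508587221, 0.0, 314.3096290873849], [0.0, 619.9727508587221, 240.2016528523922], [0.0, 0.0, 1.0]] [0.02706371 0.         0.         0.         0.        ] [ 1.99520599 -2.22209364  0.23866421] [-0.01035278  0.5257005   1.35126528]
side [[439.79888857090015, 0.0, 316.63850446071933], [0.0, 439.79888857090015, 236.4144680012228], [0.0, 0.0, 1.0]] [0.02550062 0.         0.         0.         0.        ] [ 0.27625466 -2.72207357  1.39048905] [0.47758462 0.18293509 1.12631074]
wrist [[334.2852672297874, 0.0, 315.512372887038], [0.0, 334.2852672297874, 238.31863150948277], [0.0, 0.0, 1.0]] [0.0053536 0.        0.        0.        0.       ] [-2.25146588  1.78142189  0.29814976] [-0.64702352 -0.04090911  0.38048563]invalid input: not JSON, or not a number
```

View pics/top0.png

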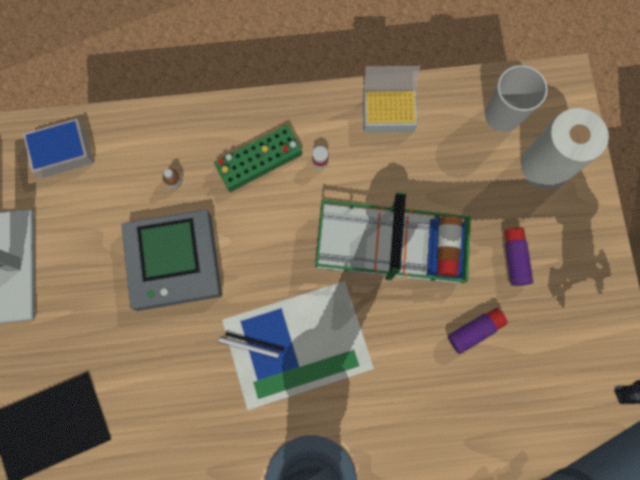

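View pics/side0.png

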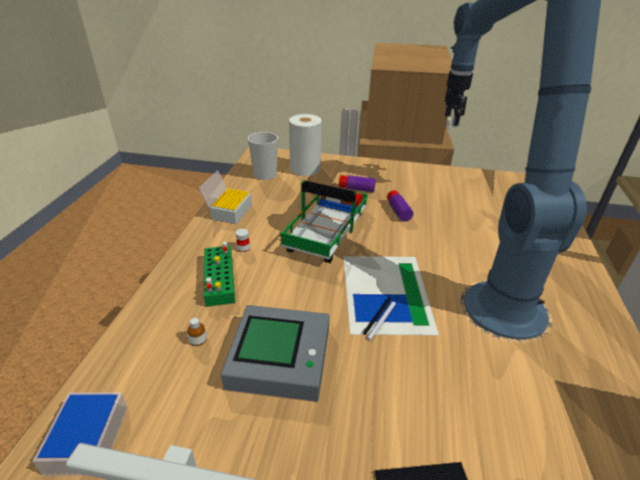

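The top view shows the carrier at about (393,240). Its high end is on the left, and the amber bottle is at the low end on the right at (449,245). The reader's glass is at (168,250). Look-alikes for the bottle are the purple ones at (518,255) and (478,330). Jog rows can't tilt the tool directly, so I'll try it in free air: raise the arm to its reach limit and see whether the tool tilts there.

```bash
python3 -m jog '[[[0,0,-50],0,-1],[[0,0,-50],0,-1],[[0,0,-50],0,-1],[[0,0,-50],0,-1],[[0,0,-50],0,-1]]'; python3 -m jog '[[[0,0,-50],0,-1],[[0,0,-50],0,-1],[[0,0,-50],0,-1]]'; python3 -c "
from rig import r;s=r.get_state();print(s['time_s'],s['joint_pos'].round(3),s['tool_pos'].round(3),s['tool_rot'].round(3))"
cat > h.py <<'E'
import pickle,numpy as np,cv2
def load(f="im0.pkl"): return pickle.load(open(f,"rb"))
def ray(c,uv):
    p=cv2.undistortPoints(np.array(uv,float).reshape(-1,1,2),c["intrinsics"],c["dist"])[:,0]
    R=cv2.Rodrigues(c["rvec"])[0]; o=-R.T@np.ravel(c["tvec"])
    return o,np.c_[p,np.ones(len(p))]@R
def onz(c,uv,z):
    o,d=ray(c,uv); return o+d*((z-o[2])/d[:,2:])
def proj(c,P): return cv2.projectPoints(np.array(P,float).reshape(-1,3),c["rvec"],c["tvec"],c["intrinsics"],c["dist"])[0][:,0]
E
python3 - <<'E'
from h import *
d=load();t=d["top"];im=t["image"];hsv=cv2.cvtColor(im,cv2.COLOR_RGB2HSV)
# grip bar: black in window
def rect(m,x0,x1,y0,y1):
    M=np.zeros_like(m);M[y0:y1,x0:x1]=m[y0:y1,x0:x1]
    c=max(cv2.findContours(M,0,1)[0],key=cv2.contourArea);return cv2.minAreaRect(c)
bar=rect((hsv[...,2]<50).astype('u1')*255,370,425,185,290);print("bar",bar)
pts=cv2.boxPoints(bar);P=onz(t,pts,0.16);print(P.round(4),P.mean(0).round(4))
g=rect((((hsv[...,0]>40)&(hsv[...,0]<90)&(hsv[...,1]>100)).astype('u1'))*255,300,480,190,290);print("green",g)
print(onz(t,cv2.boxPoints(g),0.06).round(3))
gl=rect((((hsv[...,0]>40)&(hsv[...,0]<90)&(hsv[...,1]>100)).astype('u1'))*255,125,215,215,285);P=onz(t,cv2.boxPoints(gl),0.055);print("glass",gl,P.round(4),P.mean(0).round(4))
cr=im[170:310,300:490];cv2.imwrite("pics/crop0.png",cv2.resize(cr,None,fx=4,fy=4,interpolation=2)[...,::-1])
E
```

```text
time_s: 0.65
tool_pos: [0.1491, -0.6321, 0.4714]
tool_rot: [-3.141, 0.0, 0.232]
ft_force: [-0.2, -1.1, -0.1]
opening: 0.0853
gripper_force: 0.0
time_s: 0.95
tool_pos: [0.1488, -0.6327, 0.6209]
tool_rot: [3.137, -0.0, 0.231]
ft_force: [-16.5, 58.2, -0.3]
opening: 0.0855
gripper_force: 0.0
0.95 [ 1.197  0.377  0.143  0.796 -0.057  1.968 -0.032] [ 0.149 -0.633  0.621] [ 3.137 -0.     0.231]
bar ((397.1645202636719, 233.59423828125), (11.095446586608887, 79.38235473632812), 3.2397000789642334)
[[ 0.4132 -0.212   0.16  ]
 [ 0.5819 -0.2442  0.16  ]
 [ 0.578  -0.2675  0.16  ]
 [ 0.4094 -0.2346  0.16  ]] [ 0.4956 -0.2396  0.16  ]
green ((459.6504211425781, 256.2172546386719), (36.770408630371094, 74.74209594726562), 35.44571304321289)
[[ 0.413 -0.299  0.06 ]
 [ 0.542 -0.418  0.06 ]
 [ 0.485 -0.477  0.06 ]
 [ 0.359 -0.358  0.06 ]]
glass ((167.4324188232422, 249.09457397460938), (48.6620979309082, 50.141693115234375), 80.53767395019531) [[0.5905 0.3286 0.055 ]
 [0.5978 0.2155 0.055 ]
 [0.4847 0.2047 0.055 ]
 [0.4779 0.316  0.055 ]] [0.5377 0.2662 0.055 ]
```

View pics/crop0.png

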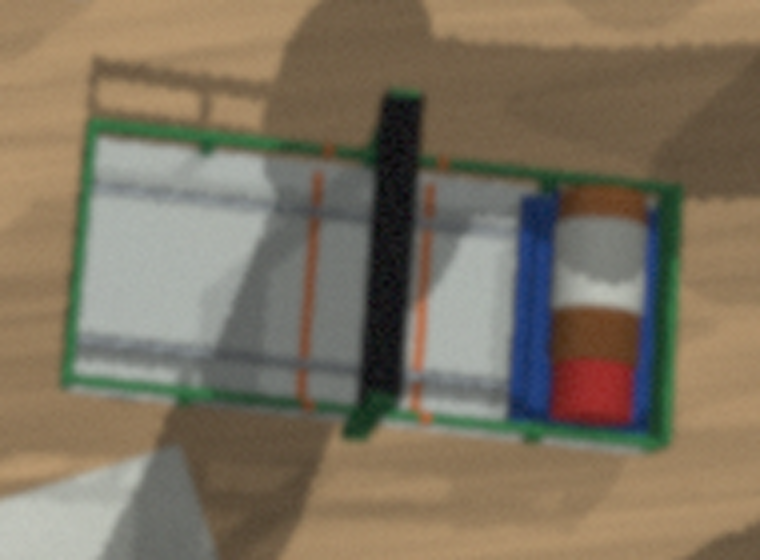

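The crop confirms the choice: green carrier, amber bottle with a red cap in the blue cradle at the low end (right), and two orange lines around mid-length. Joint 6 is now at its limit, so I'll keep probing upward for tilt.

```bash
cat > s.py <<'E'
from rig import r;from scipy.spatial.transform import Rotation as R
s=r.get_state();m=R.from_euler('xyz',s['tool_rot']).as_matrix()
print(round(s['time_s'],2),s['joint_pos'].round(3),s['tool_pos'].round(4),s['tool_rot'].round(4),'z',m[:,2].round(4),'y',m[:,1].round(4),'g',round(s['opening'],4),round(s['gripper_force'],1),'ft',s['ft_force'].round(1),s['wrist_torque'].round(2))
E
python3 -m jog '[[[0,0,-20],0,-1],[[0,0,-20],0,-1]]'>/dev/null; python3 s.py;python3 -m jog '[[[0,0,-30],0,-1],[[0,0,-30],0,-1]]'>/dev/null; python3 s.py;python3 -m jog '[[[0,0,0],0,-1],[[0,0,0],0,-1]]'>/dev/null; python3 s.py
```

```text
1.15 [ 1.105  0.356  0.298  0.797 -0.111  1.966 -0.003] [ 0.1469 -0.6256  0.6391] [3.1074e+00 1.8000e-03 2.2980e-01] z [ 0.006  -0.0337 -0.9994] y [ 0.2277 -0.9731  0.0342] g 0.0854 0.0 ft [-0.4 -0.4 -0.7] [-0.    0.01  0.06]
1.35 [ 1.083  0.318  0.317  0.796 -0.11   1.966 -0.003] [ 0.1451 -0.6126  0.664 ] [ 3.0678e+00 -5.0000e-04  2.3260e-01] z [ 0.0175 -0.0716 -0.9973] y [ 0.2298 -0.9704  0.0737] g 0.0855 0.0 ft [0.6 0.5 0.2] [ 0.06 -0.01  0.  ]
1.55 [ 1.083  0.317  0.317  0.794 -0.11   1.966 -0.003] [ 0.1446 -0.6126  0.6657] [ 3.0644e+00 -9.0000e-04  2.3220e-01] z [ 0.0186 -0.0748 -0.997 ] y [ 0.2294 -0.9703  0.0771] g 0.0853 0.0 ft [ 0.7 -0.2  0.3] [0.12 0.02 0.03]
```

```bash
python3 -m jog '[[[0,0,40],0,-1],[[0,0,40],0,-1],[[0,0,0],0,-1]]'>/dev/null; python3 s.py
python3 - <<'E'
from h import *
d=load();t=d["top"];s=d["side"]
# carrier yaw from track orange lines & rail edges: crop pix/4+(300,170)
q=lambda L:np.array(L)/4+[300,170]
for nm,L,z in(("rail far",[(92,125),(680,187)],.06),("rail near",[(66,385),(665,443)],.06),("left",[(92,125),(66,385)],.06),("lines",[(318,172),(302,403)],.037),("line2",[(430,185),(416,410)],.037)):
    P=onz(t,q(L),z);v=P[1]-P[0];print(nm,P.round(3).tolist(),np.degrees(np.arctan2(v[1],v[0])).round(2))
# bar top face long edges in both views
print(t["intrinsics"][0,0], (-cv2.Rodrigues(t["rvec"])[0].T@np.ravel(t["tvec"])).round(3))
E
```

```text
1.85 [ 1.053  0.258  0.305  1.067 -0.078  1.778 -0.011] [ 0.1455 -0.6157  0.5706] [3.0927e+00 6.0000e-04 2.3140e-01] z [ 0.0107 -0.0477 -0.9988] y [ 0.2291 -0.9722  0.0489] g 0.0856 0.0 ft [ 1.3 -1.2 -3.7] [0.05 0.01 0.01]
rail far [[0.61, -0.096, 0.06], [0.537, -0.425, 0.06]] -102.45
rail near [[0.461, -0.065, 0.06], [0.392, -0.393, 0.06]] -101.76
left [[0.61, -0.096, 0.06], [0.461, -0.065, 0.06]] 168.18
lines [[0.574, -0.225, 0.037], [0.44, -0.198, 0.037]] 168.74
line2 [[0.559, -0.288, 0.037], [0.429, -0.262, 0.037]] 168.58
619.9727508587221 [ 0.221 -0.037  1.432]
```

```bash
python3 -m jog '[[[0,0,0],0,-1],[[0,0,0],0,-1]]'>/dev/null; python3 s.py;python3 -m jog '[[[0,0,50],0,-1],[[0,0,0],0,-1],[[0,0,0],0,-1]]'>/dev/null; python3 s.py
```

```text
2.05 [ 1.053  0.254  0.306  1.034 -0.079  1.78  -0.011] [ 0.1465 -0.6202  0.5896] [ 3.0582e+00 -3.0000e-04  2.3220e-01] z [ 0.0194 -0.081  -0.9965] y [ 0.2293 -0.9698  0.0833] g 0.0852 0.0 ft [-0.3 -0.3 -0.4] [0.09 0.05 0.03]
2.35 [ 1.045  0.237  0.3    1.162 -0.07   1.675 -0.014] [ 0.1476 -0.6233  0.5364] [ 3.0653e+00 -2.0000e-04  2.3240e-01] z [ 0.0177 -0.0742 -0.9971] y [ 0.2297 -0.9703  0.0762] g 0.0855 0.0 ft [0.5 0.1 1.6] [ 0.09 -0.    0.03]
```

```bash
python3 -m jog '[[[45,-20,0],0,-1],[[45,-20,0],0,-1],[[45,-20,0],0,-1],[[45,-20,0],0,-1],[[45,-20,0],0,-1]]'>/dev/null;python3 -m jog '[[[45,-20,0],0,-1],[[45,-20,0],0,-1],[[45,-20,0],0,-1],[[45,-20,0],0,-1],[[17,-47,0],0,-1]]'>/dev/null; python3 s.py;python3 -m jog '[[[17,-47,0],0,-1],[[17,-47,0],0,-1],[[17,-47,0],0,-1],[[17,-47,0],0,-1],[[17,-47,0],0,-1]]'>/dev/null;python3 -m jog '[[[17,-47,0],0,-1],[[17,-47,0],0,-1],[[17,-47,0],0,-1],[[17,-47,0],0,-1],[[17,-47,0],0,-1]]'>/dev/null;python3 -m jog '[[[17,-47,-40],0,-1],[[0,0,0],0,-1]]'>/dev/null; python3 s.py
```

```text
3.35 [ 0.472  0.15  -0.042  1.279  0.066  1.653 -0.901] [ 0.5127 -0.3066  0.524 ] [ 3.058  -0.0107  0.2322] z [ 0.0296 -0.0788 -0.9965] y [ 0.2285 -0.97    0.0834] g 0.0853 0.0 ft [ 0.2  0.2 -1.1] [ 0.17  0.04 -0.03]
4.55 [-0.154  0.267 -0.469  1.165  0.188  1.742 -1.906] [0.5691 0.2405 0.5211] [ 3.0773 -0.0169  0.2424] z [ 0.0318 -0.0583 -0.9978] y [ 0.2385 -0.969   0.0643] g 0.0855 0.0 ft [-0.3  0.2  1.2] [0.06 0.04 0.  ]
```

```bash
python3 -m jog '[[[0,0,-50],0,-1],[[0,0,-40],0,-1],[[0,0,-30],0,-1],[[0,0,0],0,-1],[[0,0,0],0,-1]]'>/dev/null; python3 s.py;python3 -m jog '[[[0,0,-30],0,-1],[[0,0,-30],0,-1],[[0,0,-30],0,-1],[[0,0,0],0,-1],[[0,0,0],0,-1]]'>/dev/null; python3 s.py
```

```text
5.05 [-0.348  0.311 -0.237  0.922  0.154  1.946 -1.864] [0.57   0.2371 0.6037] [3.0632 0.0076 0.2278] z [ 0.0103 -0.078  -0.9969] y [ 0.2257 -0.971   0.0783] g 0.0853 0.0 ft [ 0.6  0.3 -0.3] [0.08 0.05 0.01]
5.55 [-0.759  0.329  0.416  0.905 -0.058  1.963 -1.723] [0.571  0.2376 0.6121] [3.061  0.0203 0.2288] z [-0.0015 -0.083  -0.9966] y [ 0.2277 -0.9704  0.0805] g 0.0855 0.0 ft [-0.1 -0.5 -0.2] [0.16 0.   0.  ]
```

```bash
python3 -m jog '[[[0,0,-30],0,-1],[[0,0,-30],0,-1],[[0,0,-30],0,-1],[[0,0,0],0,-1],[[0,0,0],0,-1]]'>/dev/null; python3 s.py;python3 -m jog '[[[0,0,-30],0,-1],[[0,0,-30],0,-1],[[0,0,-30],0,-1],[[0,0,0],0,-1],[[0,0,0],0,-1]]'>/dev/null; python3 s.py
```

```text
6.05 [-0.885  0.294  0.586  0.884 -0.093  1.966 -1.7  ] [0.5586 0.2356 0.6527] [ 3.0705 -0.0488  0.2335] z [ 0.0638 -0.0578 -0.9963] y [ 0.2275 -0.9712  0.0709] g 0.0852 0.0 ft [ 0.3  0.5 -0.3] [0.05 0.03 0.02]
6.55 [-0.984  0.25   0.684  0.867 -0.091  1.966 -1.7  ] [0.5427 0.2333 0.6908] [ 3.078  -0.1164  0.2382] z [ 0.1276 -0.0344 -0.9912] y [ 0.2283 -0.9715  0.0631] g 0.0855 0.0 ft [ 0.1  0.9 -0.4] [ 0.09  0.06 -0.01]
```

```bash
cat > go.py <<'E'
import sys,numpy as np
from rig import r;from scipy.spatial.transform import Rotation as R
s=r.get_state();m=R.from_euler('xyz',s['tool_rot']).as_matrix()
t=np.array(eval(sys.argv[1]));print('tool delta mm',(m.T@(t-s['tool_pos'])*1000).round(1))
if len(sys.argv)>2:
    a=np.radians(float(sys.argv[2]));b=np.array([np.cos(a),np.sin(a),0]) # wanted tool y dir
    v=m.T@b;print('roll',round(float(np.arctan2(-v[0],v[1])),4),'perp',(m[:,2]@b).round(4),'along',(m[:,2]@np.array([-b[1],b[0],0])).round(4))
E
python3 -m jog '[[[0,0,-25],0,-1],[[0,0,0],0.1,-1],[[0,0,0],0,-1],[[0,0,0],0,-1]]'>/dev/null; python3 s.py; python3 go.py '[.497,-.24,.25]' -101.6
```

```text
6.95 [-1.025  0.241  0.729  0.865 -0.094  1.966 -1.796] [0.5379 0.2327 0.7   ] [ 3.0927 -0.1381  0.1406] z [ 0.143  -0.0292 -0.9893] y [ 0.1333 -0.9899  0.0484] g 0.0857 0.0 ft [-0.6  0.6 -0.2] [-0.01  0.12  0.01]
tool delta mm [-167.7  440.7  453.1]
roll 0.3396 perp -0.0002 along 0.1459
```

```bash
python3 -m jog '[[[0,0,40],0.113,-1],[[0,0,40],0.113,-1],[[0,0,40],0.113,-1],[[0,0,40],0,-1],[[0,0,0],0,-1]]'>/dev/null; python3 s.py; python3 go.py '[.497,-.24,.25]' -101.6
```

```text
7.45 [-1.141  0.143  0.746  1.316 -0.012  1.619 -2.18 ] [0.557  0.226  0.5315] [ 3.1297 -0.1317 -0.202 ] z [ 0.1263 -0.038  -0.9913] y [-0.2021 -0.9793  0.0118] g 0.0857 0.0 ft [-0.1  0.1 -1. ] [0.09 0.19 0.  ]
tool delta mm [ -2.6 465.1 289.2]
roll 0.0005 perp 0.0118 along 0.1313
```

```bash
python3 -m jog '[[[0,42,20],0,-1],[[0,42,20],0,-1],[[0,42,20],0,-1],[[0,42,20],0,-1],[[0,42,20],0,-1]]'>/dev/null;python3 -m jog '[[[0,42,20],0,-1],[[0,42,20],0,-1],[[0,42,20],0,-1],[[0,42,20],0,-1],[[0,42,20],0,-1]]'>/dev/null;python3 -m jog '[[[0,42,20],0,-1],[[0,0,20],0,-1],[[0,0,0],0,-1],[[0,0,0],0,-1],[[0,0,0],0,-1]]'>/dev/null; python3 s.py; python3 go.py '[.497,-.24,.145]' -101.6
```

```text
8.95 [-1.055  0.071  1.512  1.876 -0.125  1.118 -1.27 ] [ 0.5045 -0.2298  0.3067] [-3.1377 -0.1511 -0.1991] z [ 0.1483 -0.026  -0.9886] y [-0.1972 -0.9803 -0.0038] g 0.0855 0.0 ft [-0.3  0.1 -0.8] [0.06 0.23 0.02]
tool delta mm [-29.6  12.1 159. ]
roll 0.0033 perp -0.0044 along 0.1505
```

```bash
python3 -m jog '[[[-6,3,24],0,-1],[[-6,3,24],0,-1],[[-6,3,24],0,-1],[[-6,3,24],0,-1],[[0,0,0],0,-1]]'>/dev/null; python3 -m jog '[[[0,0,0],0,-1],[[0,0,0],0,-1]]';python3 s.py; python3 go.py '[.497,-.24,.145]' -101.6
python3 - <<'E'
from rig import r
import cv2
for n in("wrist","side"):
    im=r.get_image(n)["image"]
    if n=="side": im=cv2.resize(im[60:320,220:560],None,fx=2,fy=2)
    cv2.imwrite(f"pics/{n}1.png",im[...,::-1])
E
```

```text
time_s: 9.65
tool_pos: [0.4928, -0.2405, 0.2089]
tool_rot: [-3.137, -0.153, -0.202]
ft_force: [-0.2, 0.4, 0.7]
opening: 0.0851
gripper_force: 0.0
9.65 [-0.703  0.236  1.249  2.008 -0.344  0.938 -1.064] [ 0.4928 -0.2405  0.2089] [-3.137  -0.1533 -0.2021] z [ 0.1506 -0.0261 -0.9883] y [-0.2001 -0.9798 -0.0046] g 0.0851 0.0 ft [-0.2  0.4  0.7] [ 0.01  0.08 -0.04]
tool delta mm [-5.8 -1.  63.7]
roll 0.0003 perp -0.0047 along 0.1527
```

View pics/wrist1.png

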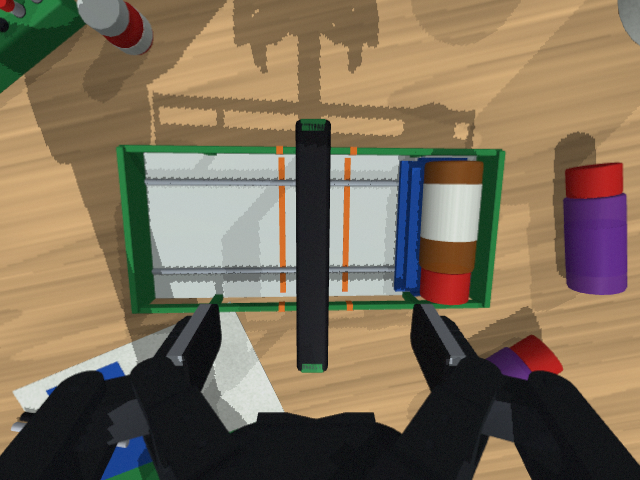

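Wrist view: the bar runs vertically at column 312, centred between the fingers (215 and 415), and it's aligned. The bottle is at the low end at (450,230). I'll descend and grip.

```bash
python3 -m jog '[[[-2,0,20],0,-1],[[-2,0,20],0,-1],[[-2,-1,14],0,-1],[[0,0,9],0,-1],[[0,0,0],0,-1]]'>/dev/null; python3 go.py '[.497,-.24,.145]' -101.6; python3 -m jog '[[[0,0,0],0,-0.5],[[0,0,0],0,-0.2],[[0,0,0],0,0.1],[[0,0,0],0,0.3],[[0,0,0],0,0.5]]' 70 ;python3 -m jog '[[[0,0,0],0,0.7],[[0,0,0],0,1],[[0,0,0],0,1],[[0,0,0],0,1]]';python3 s.py;python3 go.py '[.497,-.24,.145]' -101.6
```

```text
tool delta mm [ 3.1 -0.6 -1.9]
roll -0.0007 perp -0.0017 along 0.1467
time_s: 10.75
tool_pos: [0.4946, -0.2395, 0.1435]
tool_rot: [-3.137, -0.149, -0.204]
ft_force: [-0.9, 2.7, 4.1]
opening: 0.0216
gripper_force: 10.1
time_s: 11.15
tool_pos: [0.4946, -0.2396, 0.1438]
tool_rot: [-3.137, -0.148, -0.204]
ft_force: [-1.4, 3.3, 6.6]
opening: 0.0191
gripper_force: 68.3
11.15 [-0.551  0.354  1.108  2.059 -0.501  0.836 -0.942] [ 0.4946 -0.2396  0.1438] [-3.137  -0.1482 -0.2039] z [ 0.1455 -0.0254 -0.989 ] y [-0.2018 -0.9794 -0.0045] g 0.0191 68.3 ft [-1.4  3.3  6.6] [0.75 0.37 0.08]
tool delta mm [ 2.6 -0.1 -0.8]
roll -0.0014 perp -0.0044 along 0.1477
```

```bash
cat > place.py <<'E'
import numpy as np,cv2,pickle,sys
from h import proj
from rig import r
def cam(): return r.get_image("wrist")
def setup(c,o,yaw):
    R=cv2.Rodrigues(c["rvec"])[0];C=np.array([[np.cos(yaw),-np.sin(yaw),0],[np.sin(yaw),np.cos(yaw),0],[0,0,1]])
    pickle.dump((cv2.Rodrigues(R@C)[0],R@np.array(o)+np.ravel(c["tvec"])),open("cc.pkl","wb"))
def rectify(c,z=80):
    rv,tv=pickle.load(open("cc.pkl","rb"));q=dict(c,rvec=rv,tvec=tv)
    X,Y=np.meshgrid(np.arange(-190,191),np.arange(100,-101,-1))   # 1 px = 1 mm, carrier x right, y up
    p=proj(q,np.c_[X.ravel(),Y.ravel(),np.full(X.size,z)]/1000).reshape(201,381,2).astype('f4')
    return cv2.remap(c["image"],p,None,1)
def place(c):
    w=rectify(c);h=cv2.cvtColor(w,cv2.COLOR_RGB2HSV)
    red=((h[...,0]<6)|(h[...,0]>172))&(h[...,1]>150)&(h[...,2]>70)
    blue=(h[...,0]>100)&(h[...,0]<125)&(h[...,1]>130)&(h[...,2]>50)
    out=[]
    for m in(red,blue):
        m=m.copy();m[:15]=0;m[186:]=0;m[:,:20]=0;m[:,361:]=0
        ys,xs=np.nonzero(m)
        out.append((len(xs),round(xs.mean()-190,1),np.percentile(xs,[2,98])-190) if len(xs)>20 else None)
    return out,w
if __name__=="__main__":
    c=cam();o,w=place(c);print(round(r.get_state()["time_s"],2),o)
    if len(sys.argv)>1: cv2.imwrite(f"pics/{sys.argv[1]}.png",cv2.resize(w,None,fx=2,fy=2)[...,::-1])
E
python3 - <<'E'
import place,cv2,numpy as np
c=place.cam();place.setup(c,[.4972,-.24,0],np.radians(78.4))
o,w=place.place(c);print(o)
a=w;b=c["image"]
cv2.imwrite("pics/rect2.png",cv2.vconcat([cv2.resize(a,(700,369)),cv2.resize(b[60:330],(700,230))])[...,::-1])
E
```

```text
[(1291, np.float64(-115.8), array([-137.,  -94.])), (2573, np.float64(-80.4), array([-96., -69.]))]
```

View pics/rect2.png

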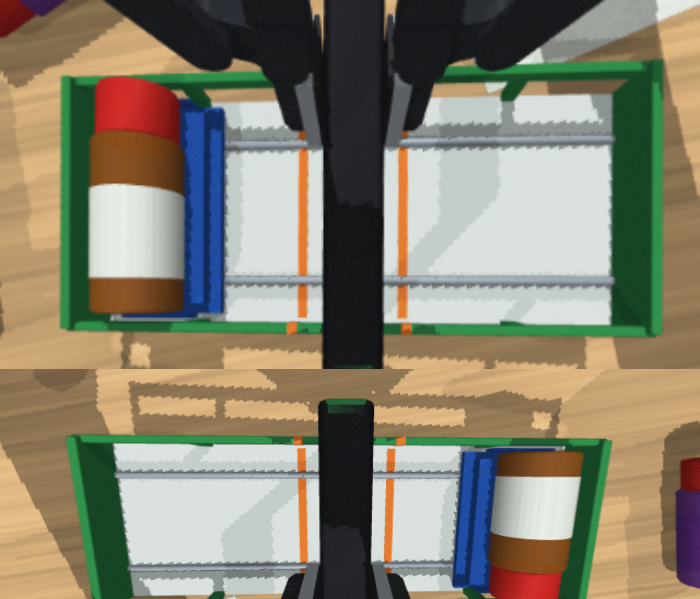

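```bash
python3 -m jog '[[[0.5,0,-4],0,1],[[1,0,-8],0,1],[[2,0,-12],0,1],[[2,0,-15],0,1],[[2,0,-15],0,1]]' 80 >/dev/null; python3 place.py;python3 -m jog '[[[2,0,-15],0,1],[[2,0,-15],0,1],[[2,0,-12],0,1],[[1,0,-8],0,1],[[0.5,0,-4],0,1]]' >/dev/null; python3 -m jog '[[[0,0,0],0,1],[[0,0,0],0,1]]' >/dev/null; python3 place.py; python3 s.py; python3 go.py '[.497,-.24,.255]' -101.6
python3 - <<'E'
import pickle,cv2,numpy as np
rv,tv=pickle.load(open("cc.pkl","rb"));R=cv2.Rodrigues(rv)[0];o=-R.T@tv;print("cam in carrier",o.round(3))
f=lambda x,z:((o[0]+(x/1000-o[0])*(.08-o[2])/(z/1000-o[2]))*1000).round(1)
print("lines",f(-32,33),f(28,33),"bottle0",f(-127,67),"bay",f(-2,67),"edges at 0",f(-167,45),f(-87,45),"bay",f(-42,45),f(38,45))
E
```

```text
11.75 [(1778, np.float64(-126.7), array([-169.,  -92.])), (2563, np.float64(-75.3), array([-93.76, -67.  ]))]
12.5 [(1842, np.float64(-126.5), array([-169.,  -92.])), (3119, np.float64(-35.7), array([-90.64, 163.  ]))]
12.5 [-0.823  0.16   1.344  1.958 -0.238  1.018 -1.155] [ 0.4922 -0.24    0.2513] [-3.1392 -0.1466 -0.2041] z [ 0.1436 -0.0272 -0.9893] y [-0.2023 -0.9793 -0.0024] g 0.0185 79.4 ft [ 0.5 -0.2 -7.2] [0.35 0.45 0.02]
tool delta mm [ 5.1 -1.  -3. ]
roll -0.0016 perp -0.0022 along 0.1461
cam in carrier [ 0.001 -0.057  0.308]
lines -26.4 23.3 bottle0 -120.1 bay -1.9 edges at 0 -144.6 -75.3 bay -36.3 33.0
```

```bash
python3 - <<'E'
s=open('place.py').read()
a=s.index("    w=rectify(c);h");b=s.index('if __name__')
s=s[:a]+'''    w=rectify(c);h=cv2.cvtColor(w,cv2.COLOR_RGB2HSV);out={}
    blue=(h[...,0]>100)&(h[...,0]<125)&(h[...,1]>130)&(h[...,2]>40)
    bot=((h[...,0]<16)|(h[...,0]>172))&(h[...,1]>170)&(h[...,2]>50)&(h[...,2]<180)
    for n,m,lo,hi in(("blue",blue,80,160),("bot",bot,110,160)):
        f=m[lo:hi,45:336].sum(0); xs=np.nonzero(f>=(0.3*(hi-lo) if n=="blue" else 8))[0]+45-190
        if len(xs):
            cuts=np.split(xs,np.nonzero(np.diff(xs)>3)[0]+1);out[n]=[(int(k[0]),int(k[-1])) for k in cuts if len(k)>2]
    return out,w
'''+s[b:]
open('place.py','w').write(s)
E
python3 place.py; python3 -m jog '[[[0,0,0],-0.02,1],[[0,0,0],-0.04,1],[[0,0,0],-0.06,1],[[0,0,0],-0.06,1],[[0,0,0],-0.05,1]]' >/dev/null; python3 -m jog '[[[0,0,0],-0.04,1],[[0,0,0],-0.03,1],[[0,0,0],-0.02,1],[[0,0,0],0,1],[[0,0,0],0,1]]' >/dev/null;python3 place.py rect3; python3 s.py; python3 go.py '[.497,-.24,.255]' -101.6
```

```text
12.55 {'blue': [(-87, -67)], 'bot': [(-137, -90)]}
13.6 {'blue': [(-87, -67)], 'bot': [(-137, -89)]}
13.6 [-0.771  0.128  1.27   1.956 -0.196  1.013 -0.875] [ 0.4928 -0.2405  0.252 ] [ 3.0966 -0.141   0.1189] z [ 0.1448 -0.028  -0.9891] y [ 0.1122 -0.9927  0.0445] g 0.0189 79.4 ft [-0.6  0.4 -7.8] [0.39 0.45 0.01]
tool delta mm [ 4.6  0.1 -2.4]
roll 0.3181 perp -0.0017 along 0.1474
```

View pics/rect3.png

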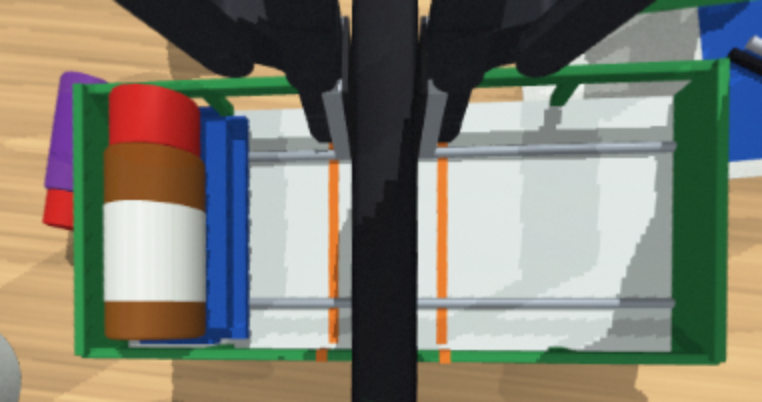

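The cradle is still at the low stop with its blue edge at -67. The bay centre shows at about +3. Next I tip past level slowly.

```bash
python3 -m jog '[[[0,0,0],-0.03,1],[[0,0,0],-0.03,1],[[0,0,0],-0.03,1],[[0,0,0],-0.01,1],[[0,0,0],0,1]]' >/dev/null; python3 place.py; python3 -m jog '[[[0,0,0],-0.02,1],[[0,0,0],-0.02,1],[[0,0,0],0,1]]' >/dev/null; python3 place.py; python3 s.py
```

```text
14.15 {'blue': [(-87, -67)], 'bot': [(-137, -89), (-25, -22)]}
14.5 {'blue': [(-87, -67)], 'bot': [(-136, -90), (-25, -22)]}
14.5 [-0.75   0.119  1.242  1.956 -0.184  1.011 -0.746] [ 0.4929 -0.2405  0.2521] [ 3.0772 -0.1337  0.2605] z [ 0.1451 -0.0279 -0.989 ] y [ 0.2488 -0.9665  0.0638] g 0.0188 79.4 ft [ 1.5 -0.4 -6.3] [ 0.47  0.54 -0.04]
```

```bash
python3 -m jog '[[[0,0,0],-0.03,1],[[0,0,0],0,1],[[0,0,0],0,1]]' >/dev/null; python3 place.py; python3 -m jog '[[[0,0,0],-0.03,1],[[0,0,0],0,1],[[0,0,0],0,1]]' >/dev/null; python3 place.py; python3 s.py
```

```text
14.85 {'blue': [(-87, -67)], 'bot': [(-136, -89), (-25, -22)]}
15.2 {'blue': [(-87, -67)], 'bot': [(-136, -89), (-25, -22)]}
15.2 [-0.741  0.116  1.23   1.956 -0.179  1.011 -0.69 ] [ 0.4928 -0.2405  0.2521] [ 3.0694 -0.1294  0.3207] z [ 0.1449 -0.0279 -0.9891] y [ 0.3056 -0.9495  0.0715] g 0.0184 79.4 ft [-0.   0.6 -6.6] [0.38 0.59 0.01]
```

```bash
python3 -m jog '[[[0,0,0],-0.03,1],[[0,0,0],0,1],[[0,0,0],0,1],[[0,0,0],0,1]]' >/dev/null; python3 place.py
```

```text
15.65 {'blue': [(-87, -66)], 'bot': [(-136, -89), (-25, -22)]}
```

```bash
python3 -m jog '[[[0,0,0],-0.03,1],[[0,0,0],0,1],[[0,0,0],0,1],[[0,0,0],0,1]]' >/dev/null; python3 place.py; python3 s.py
```

```text
16.1 {'blue': [(-85, -64)], 'bot': [(-134, -87), (-25, -22)]}
16.1 [-0.732  0.113  1.22   1.956 -0.175  1.01  -0.634] [ 0.4929 -0.2405  0.252 ] [ 3.0617 -0.1249  0.3809] z [ 0.145  -0.0279 -0.989 ] y [ 0.3614 -0.929   0.0792] g 0.0189 79.4 ft [-0.6 -0.6 -8. ] [ 0.38  0.49 -0.02]
```

```bash
python3 -m jog '[[[0,0,0],0,1],[[0,0,0],0,1]]' >/dev/null; python3 place.py;python3 -m jog '[[[0,0,0],0,1],[[0,0,0],0,1]]' >/dev/null; python3 place.py
```

```text
16.35 {'blue': [(-81, -61)], 'bot': [(-130, -83), (-25, -22)]}
16.6 {'blue': [(-75, -55)], 'bot': [(-123, -77), (-25, -22)]}
```

```bash
python3 -m jog '[[[0,0,0],0.02,1],[[0,0,0],0.02,1]]' >/dev/null; python3 place.py;python3 -m jog '[[[0,0,0],0.02,1],[[0,0,0],0.02,1]]' >/dev/null; python3 place.py
```

```text
16.85 {'blue': [(-67, -48)], 'bot': [(-115, -69), (-25, -22)]}
17.1 {'blue': [(-58, -40)], 'bot': [(-106, -60), (-26, -22)]}
```

```bash
python3 -m jog '[[[0,0,0],0.01,1],[[0,0,0],0.01,1]]' >/dev/null; python3 place.py;python3 -m jog '[[[0,0,0],0.01,1],[[0,0,0],0.01,1]]' >/dev/null; python3 place.py;python3 s.py
```

```text
17.35 {'blue': [(-50, -32)], 'bot': [(-98, -52), (-26, -22)]}
17.6 {'blue': [(-44, -27)], 'bot': [(-92, -46), (-25, -22)]}
17.6 [-0.75   0.119  1.242  1.956 -0.183  1.011 -0.747] [ 0.4929 -0.2405  0.2521] [ 3.0773 -0.1337  0.2592] z [ 0.1451 -0.028  -0.989 ] y [ 0.2475 -0.9668  0.0637] g 0.0188 79.4 ft [-0.7 -0.1 -7.2] [0.24 0.51 0.01]
```

```bash
python3 -m jog '[[[0,0,0],-0.02,1],[[0,0,0],0,1]]' >/dev/null; python3 place.py;python3 -m jog '[[[0,0,0],0,1],[[0,0,0],0,1]]' >/dev/null; python3 place.py
```

```text
17.85 {'blue': [(-41, -23)], 'bot': [(-88, -43)]}
18.1 {'blue': [(-38, -21)], 'bot': [(-85, -40)]}
```

```bash
python3 -m jog '[[[0,0,0],-0.02,1],[[0,0,0],0,1]]' >/dev/null; python3 place.py;python3 -m jog '[[[0,0,0],0,1],[[0,0,0],0,1]]' >/dev/null; python3 place.py
```

```text
18.35 {'blue': [(-36, -18)], 'bot': [(-82, -38)]}
18.6 {'blue': [(-32, -16)], 'bot': [(-79, -34)]}
```

```bash
python3 -m jog '[[[0,0,0],0,1],[[0,0,0],0,1]]' >/dev/null; python3 place.py;python3 -m jog '[[[0,0,0],0,1],[[0,0,0],0,1]]' >/dev/null; python3 place.py; python3 s.py
```

```text
18.85 {'blue': [(-28, -15)], 'bot': [(-75, -30)]}
19.1 {'blue': [(-22, -15)], 'bot': [(-69, -24)]}
19.1 [-0.744  0.117  1.234  1.956 -0.181  1.011 -0.709] [ 0.4929 -0.2405  0.2521] [ 3.0719 -0.131   0.3006] z [ 0.1451 -0.0279 -0.989 ] y [ 0.2867 -0.9555  0.069 ] g 0.0184 79.4 ft [-0.2  0.2 -7.2] [ 0.19  0.43 -0.03]
```

```bash
python3 -m jog '[[[0,0,0],0.015,1],[[0,0,0],0.01,1]]' >/dev/null; python3 place.py;python3 -m jog '[[[0,0,0],0.005,1],[[0,0,0],0.005,1]]' >/dev/null; python3 place.py
```

```text
19.35 {'blue': [(-66, -63)], 'bot': [(-62, -17)]}
19.6 {'blue': [(-58, -55)], 'bot': [(-53, -15)]}
```

```bash
python3 -m jog '[[[0,0,0],0.03,1],[[0,0,0],0.025,1]]' >/dev/null; python3 place.py;python3 -m jog '[[[0,0,0],0.005,1]]' >/dev/null; python3 place.py
```

```text
19.85 {'blue': [(-51, -46)], 'bot': [(-44, -15)]}
20.0 {'blue': [(-47, -42)], 'bot': [(-40, -15)]}
```

```bash
python3 -m jog '[[[0,0,0],0,1],[[0,0,0],0,1]]' >/dev/null; python3 place.py
```

```text
20.25 {'blue': [(-42, -36), (18, 24)], 'bot': [(-35, -15)]}
```

```bash
python3 -m jog '[[[0,0,0],-0.008,1],[[0,0,0],0,1]]' >/dev/null; python3 place.py rect4; python3 s.py
```

```text
20.5 {'blue': [(-39, -33), (18, 27)], 'bot': [(-31, -15)]}
20.5 [-0.756  0.122  1.25   1.956 -0.187  1.012 -0.79 ] [ 0.4929 -0.2405  0.2521] [ 3.0835 -0.1365  0.2131] z [ 0.1451 -0.028  -0.989 ] y [ 0.2034 -0.9774  0.0575] g 0.0188 79.4 ft [ 0.1  0.1 -6.6] [0.13 0.45 0.04]
```

View pics/rect4.png

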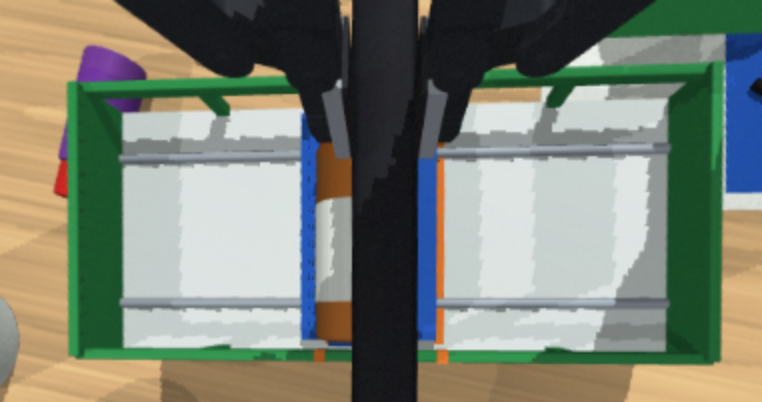

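```bash
python3 -m jog '[[[0,0,0],0.005,1],[[0,0,0],0,1]]' >/dev/null; python3 place.py
```

```text
20.75 {'blue': [(-38, -31), (18, 29)], 'bot': [(-29, -15)]}
```

```bash
cat > pb.py <<'E'
import place,cv2,numpy as np
from rig import r
def meas():
    c=place.cam();t=r.get_state()["time_s"];w=place.rectify(c).astype(float)
    s=(w[...,2]-w[...,0])[85:158]           # blueness
    L=s[:,100:175];Rr=s[:,209:260]
    e=[]
    for rowL,rowR in zip(L,Rr):
        i=np.nonzero(rowL>40)[0]; j=np.nonzero(rowR>40)[0]
        f=lambda v,a,b:(40-v[a])/(v[b]-v[a])
        if len(i) and i[0]>0 and len(j) and j[-1]<50:
            e.append((100-190+i[0]-1+f(rowL,i[0]-1,i[0]), 209-190+j[-1]+1-f(rowR,j[-1]+1,j[-1])))
    e=np.median(np.array(e),0);return t,e
t,e=meas();print(round(t,2),e.round(2),"x mm",round((e.mean()-4)*1.17,2))
E
python3 pb.py; python3 -m jog '[[[0,0,0],0,1]]' >/dev/null; python3 pb.py
```

```text
20.8 [-38.4   29.54] x mm -9.86
20.95 [-37.82  30.16] x mm -9.16
```

```bash
python3 -m jog '[[[0,0,0],-0.015,1],[[0,0,0],0,1]]' >/dev/null; python3 pb.py; python3 -m jog '[[[0,0,0],0,1],[[0,0,0],0,1]]' >/dev/null; python3 pb.py;python3 s.py
```

```text
21.2 [-37.76  30.21] x mm -9.1
21.45 [-37.76  30.28] x mm -9.05
21.45 [-0.755  0.121  1.248  1.956 -0.186  1.012 -0.78 ] [ 0.4929 -0.2405  0.2521] [ 3.0823 -0.1359  0.2231] z [ 0.145  -0.0279 -0.989 ] y [ 0.213  -0.9753  0.0587] g 0.0189 79.4 ft [ 0.2 -0.4 -7.6] [ 0.14  0.42 -0.01]
```

```bash
python3 -m jog '[[[0,0,0],0,1],[[0,0,0],0,1],[[0,0,0],0,1],[[0,0,0],0,1]]' >/dev/null; python3 pb.py
```

```text
21.9 [-37.53  30.52] x mm -8.78
```

```bash
python3 -m jog '[[[0,0,0],0,1],[[0,0,0],0,1],[[0,0,0],0,1],[[0,0,0],0,1]]' >/dev/null; python3 pb.py
```

```text
22.35 [-36.73  31.85] x mm -7.53
```

```bash
python3 -m jog '[[[0,0,0],0.005,1],[[0,0,0],0,1],[[0,0,0],0,1],[[0,0,0],0,1]]' >/dev/null; python3 pb.py
```

```text
22.8 [-35.95  32.66] x mm -6.6
```

```bash
python3 -m jog '[[[0,0,0],0.004,1],[[0,0,0],0,1],[[0,0,0],0,1]]' >/dev/null; python3 pb.py
```

```text
23.15 [-35.99  32.63] x mm -6.65
```

```bash
python3 -m jog '[[[0,0,0],-0.003,1],[[0,0,0],0,1],[[0,0,0],0,1]]' >/dev/null; python3 pb.py; python3 s.py; python3 go.py '[.536,.271,.2521]'
```

```text
23.5 [-36.68  31.92] x mm -7.47
23.5 [-0.756  0.122  1.25   1.956 -0.187  1.012 -0.786] [ 0.4929 -0.2405  0.2521] [ 3.0831 -0.1363  0.2171] z [ 0.145  -0.0279 -0.989 ] y [ 0.2072 -0.9766  0.058 ] g 0.0185 79.4 ft [ 0.2 -0.2 -6.2] [ 0.08  0.49 -0.05]
tool delta mm [ 150.8 -490.6   -8.1]
```

```bash
python3 -m jog '[[[0.3,-1,0],-0.05,1],[[0.6,-2,0],-0.03,1],[[0.9,-2.9,0],0,1],[[1.2,-3.9,0],0,1],[[1.5,-4.8,-0.1],0,1]]' >/dev/null; python3 -m jog '[[[1.5,-4.8,-0.1],0.05,1],[[1.5,-4.8,-0.1],0.025,1],[[1.5,-4.8,-0.1],0,1]]' >/dev/null;python3 pb.py; python3 s.py
```

```text
24.35 [-42.29  26.  ] x mm -14.21
24.35 [-0.856  0.041  1.245  1.983 -0.083  1.002 -0.926] [ 0.4941 -0.2083  0.2516] [ 3.0841 -0.1363  0.2237] z [ 0.1451 -0.026  -0.9891] y [ 0.2138 -0.9752  0.057 ] g 0.0187 79.4 ft [-0.4  1.4 -7.5] [0.36 0.37 0.  ]
```

```bash
python3 -m jog '[[[1.5,-4.8,-0.1],-0.03,1],[[1.5,-4.8,-0.1],-0.02,1],[[1.5,-4.8,-0.1],0,1]]' >/dev/null; python3 pb.py; python3 s.py
```

```text
24.7 [-38.71  29.32] x mm -10.17
24.7 [-0.885  0.005  1.224  1.994 -0.033  1.    -0.948] [ 0.4949 -0.1936  0.2517] [ 3.0769 -0.1331  0.2735] z [ 0.1449 -0.0265 -0.9891] y [ 0.2613 -0.9631  0.0641] g 0.0186 79.4 ft [ 0.6  0.4 -7.1] [0.34 0.44 0.04]
```

```bash
python3 -m jog '[[[1.5,-4.8,-0.1],0.04,1],[[1.5,-4.8,-0.1],0.02,1],[[1.5,-4.8,-0.1],0,1]]' >/dev/null; python3 pb.py; python3 s.py
```

```text
25.05 [-31.2   37.48] x mm -1.01
25.05 [-0.906 -0.025  1.197  2.003  0.008  1.    -1.073] [ 0.4959 -0.1787  0.2517] [ 3.0848 -0.1368  0.2133] z [ 0.1451 -0.0267 -0.9891] y [ 0.2038 -0.9774  0.0563] g 0.0188 79.4 ft [ 1.2  1.2 -6.9] [0.3  0.42 0.02]
```

```bash
python3 -m jog '[[[1.5,-4.8,-0.1],0.04,1],[[1.5,-4.8,-0.1],0.01,1],[[1.5,-4.8,-0.1],-0.01,1]]' >/dev/null; python3 pb.py; python3 s.py
```

```text
25.4 [-24.22  44.03] x mm 6.91
25.4 [-0.919 -0.043  1.168  2.009  0.035  1.001 -1.165] [ 0.4979 -0.1636  0.2519] [ 3.0898 -0.1388  0.1747] z [ 0.1451 -0.027  -0.9891] y [ 0.1665 -0.9847  0.0513] g 0.0184 79.4 ft [-0.3  1.4 -7.4] [0.24 0.42 0.05]
```

```bash
python3 -m jog '[[[1.5,-4.8,-0.1],0,1],[[1.5,-4.8,-0.1],0,1],[[1.5,-4.8,-0.1],-0.02,1]]' >/dev/null; python3 pb.py; python3 s.py
```

```text
25.75 [-22.11  46.58] x mm 9.63
25.75 [-0.933 -0.056  1.141  2.014  0.055  1.003 -1.194] [ 0.4999 -0.1485  0.2521] [ 3.0869 -0.1376  0.1954] z [ 0.145  -0.027  -0.9891] y [ 0.1865 -0.981   0.0542] g 0.0187 79.4 ft [ 0.3  1.6 -7. ] [0.26 0.43 0.07]
```

```bash
python3 -m jog '[[[1.5,-4.8,-0.1],0,1],[[1.5,-4.8,-0.1],0,1],[[1.5,-4.8,-0.1],0,1],[[1.5,-4.8,-0.1],-0.01,1]]' >/dev/null; python3 pb.py; python3 s.py
```

```text
26.2 [-21.48  47.46] x mm 10.52
26.2 [-0.948 -0.069  1.106  2.021  0.077  1.005 -1.245] [ 0.5021 -0.1284  0.2522] [ 3.0858 -0.1372  0.2043] z [ 0.145  -0.0269 -0.9891] y [ 0.1951 -0.9792  0.0553] g 0.0188 79.4 ft [-0.2  1.  -7.6] [0.3  0.41 0.06]
```

```bash
python3 -m jog '[[[1.5,-4.8,-0.1],0.02,1],[[1.5,-4.8,-0.1],0,1],[[1.5,-4.8,-0.1],0,1],[[1.5,-4.8,-0.1],0,1],[[1.5,-4.8,-0.1],-0.01,1]]' >/dev/null; python3 pb.py; python3 s.py
```

```text
26.75 [-21.64  47.41] x mm 10.39
26.75 [-0.966 -0.076  1.065  2.025  0.092  1.007 -1.321] [ 0.5051 -0.1035  0.2525] [ 3.087  -0.1378  0.1944] z [ 0.1451 -0.0271 -0.989 ] y [ 0.1855 -0.9812  0.0541] g 0.0183 79.4 ft [-0.8  0.6 -6.2] [0.35 0.41 0.01]
```

```bash
python3 -m jog '[[[1.5,-4.8,-0.1],0,1],[[1.5,-4.8,-0.1],0,1],[[1.5,-4.8,-0.1],0,1],[[1.5,-4.8,-0.1],-0.005,1],[[1.5,-4.8,-0.1],0,1]]' >/dev/null; python3 pb.py; python3 s.py; python3 go.py '[.536,.271,.2521]'
```

```text
27.3 [-23.26  45.26] x mm 8.19
27.3 [-0.985 -0.077  1.029  2.028  0.102  1.009 -1.377] [ 0.5078 -0.0785  0.2527] [ 3.0864 -0.1375  0.1984] z [ 0.1451 -0.0271 -0.989 ] y [ 0.1893 -0.9804  0.0547] g 0.0185 79.4 ft [ 0.1  2.  -6. ] [0.25 0.43 0.07]
tool delta mm [  95.5 -337.3   -4.8]
```

```bash
python3 -m jog '[[[1.4,-4.8,-0.1],-0.005,1],[[1.4,-4.8,-0.1],-0.005,1],[[1.4,-4.8,-0.1],0,1],[[1.4,-4.8,-0.1],-0.005,1],[[1.4,-4.8,-0.1],0,1]]' >/dev/null; python3 -m jog '[[[1.4,-4.8,-0.1],0,1]]' >/dev/null; python3 pb.py; python3 s.py
```

```text
27.95 [-24.12  44.49] x mm 7.23
27.95 [-1.01  -0.075  0.99   2.029  0.109  1.011 -1.43 ] [ 0.5102 -0.0486  0.2528] [ 3.0843 -0.1367  0.2134] z [ 0.1451 -0.0271 -0.989 ] y [ 0.2038 -0.9774  0.0567] g 0.0188 79.4 ft [ 0.2  1.2 -7.8] [0.26 0.4  0.03]
```

```bash
python3 -m jog '[[[1.4,-4.8,-0.1],0.01,1],[[1.4,-4.8,-0.1],0,1],[[1.4,-4.8,-0.1],0,1],[[1.4,-4.8,-0.1],0,1],[[1.4,-4.8,-0.1],0,1]]' >/dev/null; python3 -m jog '[[[1.4,-4.8,-0.1],0,1]]' >/dev/null; python3 pb.py; python3 s.py
```

```text
28.6 [-20.95  47.95] x mm 11.11
28.6 [-1.034 -0.065  0.953  2.027  0.108  1.012 -1.5  ] [ 0.5126 -0.0186  0.253 ] [ 3.0856 -0.1373  0.2034] z [ 0.1452 -0.0272 -0.989 ] y [ 0.1942 -0.9794  0.0554] g 0.0183 79.4 ft [-0.1  1.2 -6.9] [0.23 0.36 0.08]
```

```bash
python3 -m jog '[[[1.4,-4.8,-0.1],0.03,1],[[1.4,-4.8,-0.1],0,1],[[1.4,-4.8,-0.1],0,1],[[1.4,-4.8,-0.1],0,1],[[1.4,-4.8,-0.1],-0.01,1]]' >/dev/null; python3 -m jog '[[[1.4,-4.8,-0.1],0,1]]' >/dev/null; python3 pb.py; python3 s.py
```

```text
29.25 [-19.54  49.72] x mm 12.97
29.25 [-1.059 -0.048  0.922  2.018  0.099  1.013 -1.572] [0.5159 0.0112 0.2532] [ 3.0883 -0.1386  0.1835] z [ 0.1453 -0.0272 -0.989 ] y [ 0.1749 -0.9832  0.0527] g 0.0188 79.4 ft [ 0.4  1.4 -6.8] [0.31 0.43 0.08]
```

```bash
python3 -m jog '[[[1.3,-4.8,-0.1],0,1],[[1.3,-4.8,-0.1],0,1],[[1.3,-4.8,-0.1],0,1],[[1.3,-4.8,-0.1],0,1],[[1.3,-4.8,-0.1],-0.005,1]]' >/dev/null; python3 pb.py; python3 s.py;python3 go.py '[.536,.271,.2521]'
```

```text
29.8 [-22.01  46.9 ] x mm 9.88
29.8 [-1.081 -0.031  0.9    2.01   0.091  1.014 -1.608] [0.5179 0.036  0.2533] [ 3.0876 -0.1382  0.1888] z [ 0.1453 -0.0272 -0.989 ] y [ 0.1801 -0.9822  0.0535] g 0.0187 79.4 ft [-0.1  0.9 -7. ] [0.35 0.38 0.04]
tool delta mm [  61.1 -227.6   -2.5]
```

```bash
python3 -m jog '[[[1.3,-4.8,-0.1],-0.01,1],[[1.3,-4.8,-0.1],0,1],[[1.3,-4.8,-0.1],0,1],[[1.3,-4.8,-0.1],-0.008,1],[[1.3,-4.8,-0.1],0,1]]' >/dev/null; python3 -m jog '[[[1.3,-4.8,-0.1],0,1],[[1.3,-4.8,-0.1],0,1]]' >/dev/null; python3 pb.py; python3 s.py
```

```text
30.55 [-26.35  41.88] x mm 4.4
30.55 [-1.111 -0.005  0.871  1.995  0.076  1.016 -1.645] [0.5202 0.0707 0.2534] [ 3.0852 -0.1373  0.2064] z [ 0.1453 -0.0272 -0.989 ] y [ 0.197  -0.9788  0.0558] g 0.0189 79.4 ft [ 0.2  0.8 -7.5] [0.29 0.42 0.05]
```

```bash
python3 -m jog '[[[1.3,-4.8,-0.1],-0.015,1],[[1.3,-4.8,-0.1],0,1],[[1.3,-4.8,-0.1],0,1],[[1.3,-4.8,-0.1],0,1],[[1.3,-4.8,-0.1],0,1]]' >/dev/null; python3 -m jog '[[[1.3,-4.8,-0.1],0,1],[[1.3,-4.8,-0.1],0,1]]' >/dev/null; python3 pb.py; python3 s.py
```

```text
31.3 [-23.57  44.75] x mm 7.71
31.3 [-1.141  0.024  0.844  1.976  0.059  1.019 -1.68 ] [0.5219 0.1055 0.2534] [ 3.0831 -0.1365  0.2215] z [ 0.1454 -0.0271 -0.989 ] y [ 0.2116 -0.9756  0.0579] g 0.0186 79.4 ft [ 0.4  1.1 -7.1] [0.27 0.39 0.03]
```

```bash
python3 -m jog '[[[1.3,-4.8,-0.1],0.03,1],[[1.3,-4.8,-0.1],0.015,1],[[1.3,-4.8,-0.1],0,1],[[1.3,-4.8,-0.1],0,1],[[1.3,-4.8,-0.1],0,1]]' >/dev/null; python3 pb.py; python3 s.py;python3 go.py '[.536,.271,.2521]'
```

```text
31.85 [-18.37  50.83] x mm 14.31
31.85 [-1.161  0.05   0.828  1.958  0.043  1.021 -1.754] [0.5239 0.1304 0.2535] [ 3.0893 -0.1391  0.1765] z [ 0.1454 -0.0271 -0.989 ] y [ 0.1682 -0.9844  0.0517] g 0.0186 79.4 ft [ 0.8  1.6 -6.3] [0.32 0.38 0.02]
tool delta mm [  36.  -136.5   -0.7]
```

```bash
python3 -m jog '[[[1.3,-4.8,0],0,1],[[1.3,-4.8,0],0,1],[[1.3,-4.8,0],0,1],[[1.3,-4.8,0],0,1],[[1.3,-4.8,0],0,1]]' >/dev/null; python3 pb.py; python3 s.py;python3 go.py '[.536,.271,.2521]'
```

```text
32.4 [-17.33  51.84] x mm 15.51
32.4 [-1.179  0.08   0.813  1.937  0.024  1.023 -1.78 ] [0.5263 0.1551 0.2531] [ 3.0893 -0.1391  0.1763] z [ 0.1455 -0.0271 -0.989 ] y [ 0.168  -0.9844  0.0517] g 0.0184 79.4 ft [ 0.5  0.8 -7.2] [0.28 0.44 0.08]
tool delta mm [  29.5 -112.5   -0.7]
```

```bash
python3 -m jog '[[[1.3,-4.8,0],0,1],[[1.3,-4.8,0],0,1],[[1.3,-4.8,0],0,1],[[1.3,-4.8,0],0,1],[[1.3,-4.8,0],-0.005,1]]' >/dev/null; python3 pb.py; python3 s.py;python3 go.py '[.536,.271,.2521]'
```

```text
32.95 [-19.74  49.38] x mm 12.66
32.95 [-1.194  0.111  0.798  1.914  0.004  1.026 -1.799] [0.5286 0.1799 0.2528] [ 3.0886 -0.1388  0.1818] z [ 0.1455 -0.0271 -0.989 ] y [ 0.1734 -0.9835  0.0525] g 0.0184 79.4 ft [ 0.4  1.7 -7.4] [0.22 0.41 0.1 ]
tool delta mm [ 23.5 -88.3  -0.7]
```

```bash
python3 -m jog '[[[1.3,-4.8,0],-0.01,1],[[1.3,-4.8,0],0,1],[[1.3,-4.8,0],0,1],[[1.3,-4.8,0],-0.01,1],[[1.3,-4.8,0],0,1]]' >/dev/null; python3 -m jog '[[[1.3,-4.8,0],0,1],[[1.3,-4.8,0],0,1]]' >/dev/null; python3 pb.py; python3 s.py;python3 go.py '[.536,.271,.2521]'
```

```text
33.7 [-25.6   42.69] x mm 5.31
33.7 [-1.213  0.154  0.776  1.879 -0.023  1.033 -1.812] [0.5312 0.2146 0.2521] [ 3.086  -0.1377  0.2014] z [ 0.1454 -0.0271 -0.989 ] y [ 0.1923 -0.9798  0.0551] g 0.0186 79.4 ft [ 1.2  0.8 -7.3] [0.33 0.42 0.03]
tool delta mm [ 15.9 -54.3  -0.8]
```

```bash
python3 -m jog '[[[1.4,-4.8,0],-0.005,1],[[1.4,-4.8,0],0,1],[[1.4,-4.8,0],0,1],[[1.4,-4.8,0],0,1],[[1.4,-4.8,0],0.01,1]]' >/dev/null; python3 -m jog '[[[1.3,-4.3,0],0.02,1],[[1.1,-3.8,0],0,1],[[1,-3.4,0],0,1]]' >/dev/null; python3 pb.py; python3 s.py;python3 go.py '[.536,.271,.2521]'
```

```text
34.55 [-28.76  40.17] x mm 2.0
34.55 [-1.233  0.204  0.76   1.835 -0.054  1.042 -1.866] [0.5347 0.2509 0.2516] [ 3.0892 -0.139   0.1757] z [ 0.1454 -0.0274 -0.989 ] y [ 0.1674 -0.9845  0.0518] g 0.019 79.4 ft [ 0.3  2.1 -6.9] [0.25 0.42 0.06]
tool delta mm [  4.9 -19.6  -0.8]
```

```bash
python3 -m jog '[[[0.9,-3.3,0],0,1],[[0.8,-2.9,0],0,1],[[0.7,-2.5,0],0,1],[[0.5,-2.1,0],0,1]]' >/dev/null; python3 pb.py; python3 s.py;python3 go.py '[.536,.271,.2521]'
```

```text
35.0 [-28.79  39.96] x mm 1.85
35.0 [-1.238  0.218  0.754  1.821 -0.063  1.046 -1.875] [0.5356 0.2615 0.2514] [ 3.0891 -0.1388  0.1754] z [ 0.1452 -0.0276 -0.989 ] y [ 0.1671 -0.9846  0.052 ] g 0.0189 79.4 ft [ 1.1  0.5 -7.3] [0.17 0.38 0.02]
tool delta mm [ 2.1 -9.2 -0.9]
```

```bash
python3 -m jog '[[[0.4,-1.8,0],0,1],[[0.3,-1.5,0],0,1],[[0.3,-1.2,0],0,1],[[0.2,-0.9,0],-0.01,1],[[0.1,-0.5,0],-0.01,1]]' >/dev/null; python3 pb.py; python3 s.py;python3 go.py '[.536,.271,.2521]'
```

```text
35.55 [-30.56  38.58] x mm 0.01
35.55 [-1.238  0.225  0.748  1.815 -0.066  1.047 -1.86 ] [0.5359 0.2669 0.2513] [ 3.0859 -0.1375  0.1962] z [ 0.145  -0.0279 -0.989 ] y [ 0.1871 -0.9808  0.0551] g 0.0188 79.4 ft [-0.2 -0.3 -7.4] [0.08 0.49 0.01]
tool delta mm [ 1.  -4.  -0.9]
```

```bash
python3 -m jog '[[[0,0,0],-0.02,1],[[0,0,0],0,1],[[0,0,0],0,1]]' >/dev/null; python3 pb.py; python3 s.py
```

```text
35.9 [-29.98  38.73] x mm 0.44
35.9 [-1.235  0.225  0.745  1.815 -0.065  1.048 -1.842] [0.536  0.2667 0.2514] [ 3.0834 -0.1364  0.2149] z [ 0.145  -0.0279 -0.989 ] y [ 0.2051 -0.977   0.0576] g 0.0187 79.4 ft [-0.1  0.2 -7. ] [ 0.09  0.38 -0.02]
```

```bash
python3 -m jog '[[[0,0,0],0,1],[[0,0,0],0,1]]' >/dev/null; python3 pb.py
```

```text
36.15 [-29.57  39.55] x mm 1.16
```

```bash
python3 -m jog '[[[0,0,0],0.01,1],[[0,0,0],0,1],[[0,0,0],0,1]]' >/dev/null; python3 pb.py; python3 -m jog '[[[0,0,0],0,1],[[0,0,0],0,1]]' >/dev/null; python3 pb.py
```

```text
36.5 [-27.44  41.03] x mm 3.27
36.75 [-26.17  42.4 ] x mm 4.81
```

```bash
python3 -m jog '[[[0,0,0],0.015,1],[[0,0,0],0,1],[[0,0,0],0,1]]' >/dev/null; python3 pb.py; python3 -m jog '[[[0,0,0],0,1],[[0,0,0],0,1]]' >/dev/null; python3 pb.py
```

```text
37.1 [-25.23  43.29] x mm 5.88
37.35 [-25.43  42.76] x mm 5.46
```

```bash
python3 -m jog '[[[0,0,0],-0.015,1],[[0,0,0],0,1],[[0,0,0],0,1],[[0,0,0],0,1]]' >/dev/null; python3 pb.py; python3 -m jog '[[[0,0,0],0,1],[[0,0,0],0,1],[[0,0,0],0,1]]' >/dev/null; python3 pb.py; python3 s.py
```

```text
37.8 [-27.32  41.36] x mm 3.53
38.15 [-28.16  40.7 ] x mm 2.65
38.15 [-1.237  0.225  0.747  1.815 -0.065  1.047 -1.851] [0.536  0.2668 0.2513] [ 3.0847 -0.137   0.2049] z [ 0.145  -0.0279 -0.989 ] y [ 0.1956 -0.9791  0.0563] g 0.0188 79.4 ft [ 0.6 -1.2 -7.4] [ 0.07  0.41 -0.01]
```

```bash
python3 -m jog '[[[0,0,0],0,1],[[0,0,0],0,1],[[0,0,0],0.002,1],[[0,0,0],0,1],[[0,0,0],0,1]]' >/dev/null; python3 pb.py; python3 -m jog '[[[0,0,0],0,1],[[0,0,0],0,1],[[0,0,0],0,1]]' >/dev/null; python3 pb.py
```

```text
38.7 [-28.19  40.69] x mm 2.63
39.05 [-28.15  40.71] x mm 2.67
```

```bash
python3 -m jog '[[[0,0,0],0,1],[[0,0,0],0,1],[[0,0,0],0,1],[[0,0,0],0,1],[[0,0,0],0,1]]' >/dev/null; python3 -m jog '[[[0,0,0],0,1],[[0,0,0],0,1],[[0,0,0],0,1],[[0,0,0],0,1],[[0,0,0],0,1]]' >/dev/null; python3 pb.py
```

```text
40.1 [-28.12  40.71] x mm 2.68
```

```bash
python3 -m jog '[[[0,0,0],0,1],[[0,0,0],0,1],[[0,0,0],0,1],[[0,0,0],0,1],[[0,0,0],0,1]]' >/dev/null; python3 -m jog '[[[0,0,0],0,1],[[0,0,0],0,1],[[0,0,0],0,1],[[0,0,0],0,1],[[0,0,0],0,1]]' >/dev/null; python3 pb.py; python3 -m jog '[[[0,0,0],0,1],[[0,0,0],0,1],[[0,0,0],0,1],[[0,0,0],0,1],[[0,0,0],0,1]]' >/dev/null; python3 -m jog '[[[0,0,0],0,1],[[0,0,0],0,1],[[0,0,0],0,1],[[0,0,0],0,1],[[0,0,0],0,1]]' >/dev/null; python3 pb.py; python3 -c "
from rig import r;import cv2
a=r.get_image('side')['image'][180:470,120:480];b=r.get_image('top')['image'][150:440,60:420]
cv2.imwrite('pics/end.png',cv2.hconcat([a,b])[...,::-1])"
```

```text
41.15 [-28.1   40.71] x mm 2.69
42.2 [-28.11  40.7 ] x mm 2.69
```

View pics/end.png

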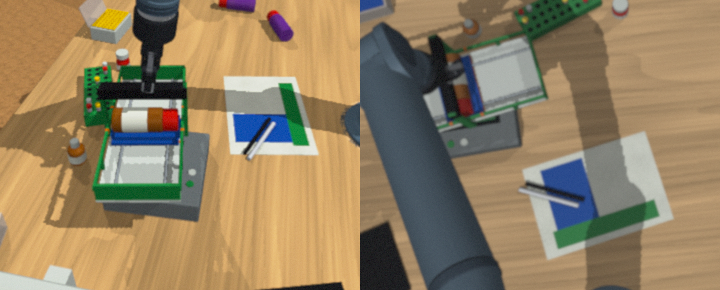

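The end view shows the carrier held over the reader, with the bottle between the orange lines at side-crop (145,120) and the neighbouring items untouched. I'll hold a little longer, then hand it in.

```bash
python3 -m jog '[[[0,0,0],0,1],[[0,0,0],0,1],[[0,0,0],0,1],[[0,0,0],0,1],[[0,0,0],0,1]]' >/dev/null; python3 -m jog '[[[0,0,0],0,1],[[0,0,0],0,1],[[0,0,0],0,1],[[0,0,0],0,1],[[0,0,0],0,1]]' >/dev/null; python3 pb.py; python3 -m jog '[[[0,0,0],0,1],[[0,0,0],0,1]]' >/dev/null; python3 -c "
from rig import r;print(r.close_job())"
```

```text
43.35 [-28.08  40.71] x mm 2.71
the job is handed in; nothing more can be done
None
```

I handed the job in at about 43.6 s, still holding the carrier over the reader's glass: about 5 cm above it and centred to within about 1 cm, by my estimate. The bottle had been still in the bay for about 5 s, roughly 3 mm from its middle; I haven't seen a verdict from the judge.

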